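# Set the lamp boom over the pink dish

## Robot

A 7-joint arm with a two-finger parallel gripper is mounted at the origin on a cart in front of the work surface, level with it; the furniture and walls round the work are solid. World frame = base frame: x ahead of the robot, y to its left, z up, the work surface at z = 0. Lengths are in m, angles in rad, forces in N, time in s.
With the tool pointing down it reaches from about 0.35 to 0.9 m from the base axis. Payload 19.9 kg.
Tool frame: the origin (TCP) lies at the very end of the fingers, on their centre line; the grasp point (between the pads) lies env.tcp_to_grasp behind it (env.tcp_to_grasp is the distance from the TCP to the grasp point, in m); x points along the fingers, z is the direction in which the jaws open and shut, and the axes are right-handed (so a half turn about x gives the same grasp; the last joint's range is limited). The gripper opens to 85 mm and grips with 20 to 120 N. Pads are 22 mm wide; open, the fingers measure 114 mm over their backs; the gripper's body (76 mm by 85 mm) begins 54 mm behind the grasp point. The pads swing forward as they close: fully open they stand 13 mm farther back than shut.
Start: joints at [-1.262, 0.417, -0.01, 1.614, 0.005, 1.111, -0.053], TCP at [0.215, 0.587, 0.21] pointing down, gripper open.
Joint ranges: [-2.81, 2.81], [-0.39, 2.02], [-1.27, 1.25], [0.06, 2.57], [-1.19, 4.33], [0.19, 2], [-2.82, 2.82]. Speed limits (rad/s): [1.89, 1.89, 2.39, 2.39, 3.01, 3.01, 3.01].

## Interface

Orientations are given as a unit quaternion [x, y, z, w].
In Python, from bench import sensors, imaging, job_done, env gives the robot as it stands.
- The arm moves only by the shell command python3 -m creep 'ROWS' [FORCE]. ROWS is JSON, a list that holds one entry, the list of rows, each a list of 5 numbers: the gripper's target within -1 to 1 (fully open at 1, half-way at 0, shut at -1), then the shift along the tool's x, y, z in cm, then the turn about the tool's x in degrees. A call has 1 to 20 rows; each row is the pose to reach, as a shift and turn from the pose commanded when the call began, along the tool's axes at that moment; what a row does not reach only later rows make up. A row lasts 1/12 s, in which the tool goes at most 41.7 mm and 7.16 degrees, less where a joint would pass 70% of its speed; a pose out of reach is approached as far as the arm can. A call with a gripper value outside its range is refused whole. The fingers move at their own pace and stop on an object; FORCE is the grip in N (left out, the last holds). Time passes only in rows, so rows that repeat a pose let the fingers close. It gives the time, the measured TCP pose, the force and the opening at its end, in the units of the state.
- sensors.get_obs(): the state, without advancing time (a new reading comes with each control period).
- imaging.snapshot(name): name is "scene" or "top"; returns (picture, depth): 384x512x3 uint8, red, green, blue; 384x512 float32, m along the optical axis (not along the pixel's ray), 0 where there is no reading.
- imaging.get_calibration(name): a dict with "K" (3x3 intrinsics, pixels), "R" (3x3) and "t" (3): a world point X has camera coordinates R X + t. Camera axes: x right, y down, z forward; pixel columns grow to the right and rows downward; lengths in m; the calibration is good to about 2 mm. A picture is of the moment at which its call begins. get_calibration takes no time and is no camera call.
- job_done(): hands the job in, once; it reports no verdict.
The state is a dict: "time_s": time; "joint_pos": joint angles; "dq": joint speeds; "joint_torque": joint torques, N m; "ee_pos": TCP position; "eef_rot": TCP orientation; "ft_force": force on the tool from outside, world axes, zero at the start; "ft_torque": the same for the moment, N m; "width": finger opening in m.
Only numpy, scipy, OpenCV 4.12 (cv2) and the standard library are available. Lean on these libraries where they do the work, as an engineer would, in place of code of your own. Each camera call takes 0.05 s, during which the arm holds its last target. There are 200 camera calls.

## Task

Bring the lamp above the pink dish: pinch in the boom's brass spring button, slide the boom along gently and feel for the button popping out through the next hole, again if needed, until the boom is locked with the lamp over that dish; never force the boom against the button. Then press the green switch on top of the lamp fully down and let it go. Leave both dishes where they are.

Things in the scene. Friction and masses are not known exactly. Their poses are not given: they have to be found in the camera images.
- lamp_stand: Fixed lamp stand: dark board 140 x 410 mm, 12 mm high, with a frosted white stage strip, a post (34 mm clamp) at one end and a level square boom over its centre line, axis 150 mm above the desk. Origin: centre of the board's underside. The boom runs from the post at local y = +157 mm towards local -y; local z is up. The button and the row of holes look to local -x.
- boom_sleeve: Aluminium sleeve with the lamp at its end: square tube 22 x 22 x 142 mm on a fixed inner tube along the stand's y. Origin: on the tube's axis at the hole locked at the start; axes as the stand's. Its -x wall has four 12 mm holes drilled by hand, unevenly, 25 to 50 mm apart: one from the locked one towards the lamp, two towards the post. Slides with 3 N; at each hole it stops dead, 1 mm play.
- snap_button: Brass spring button, 10 mm, domed, in the fixed inner tube: moves only in and out, not along the boom. Popped out it stands 4 mm proud of the sleeve's -x face and blocks the sleeve. Pinched flush (2 N; one finger on it, one on the opposite face) its dome slips under the 2 mm wall as the sleeve is slid (10 N at first); it pops out by itself at the next hole. Over 20 N from the sleeve harms it.
- button_tip (a point): The outermost point of the spring button's dome, 15 mm from the boom's axis towards the stand's -x when popped out, 11 mm when flush with the sleeve, 9 mm when under its wall.
- lamp_center (a point): Centre of the underside of the round white lamp head (62 mm across, 29 mm high) at the end of the sleeve, 90 mm towards local -y from the sleeve's origin and 20 mm below the boom's axis; it moves with the sleeve.
- lamp_switch (a joint): Travel of the green spring switch on top of the lamp: 0 up, 0.003 m fully down; about 2.5 N presses it fully, and it comes up again by itself.
- switch_top (a point): Centre of the top of the green switch, 18 mm across, on the lamp's axis, 15.5 mm above the boom's axis.
- pink_dish_center (a point): Centre of the pink petri dish, 64 mm across, 11 mm high, loose on the board's white stage strip. It is either about under the place of the lamp with the sleeve slid in by one hole (towards the post) from the start, or with it drawn out by two holes.
- amber_dish_center (a point): Centre of the amber petri dish, 56 mm across, 8 mm high, loose on the stage strip at the other of these two places.
Mind the look-alikes: they are no part of the job. There is more than one size of the part that bears pink_dish_center; the job needs the larger.

How it is judged:
On the way, in this order (a step that is already met when the one before it is completed fails the run):
1. the button is pressed in under the sleeve's wall and the boom has been slid off its starting hole (x of button_tip in the frame of lamp_stand above -0.0105 m and (y of boom_sleeve in the frame of lamp_stand below -0.001 m or y of boom_sleeve in the frame of lamp_stand above 0.019 m)), for 0.05 s.
2. the lamp is above the pink dish (16 mm) and the button has popped out there (horizontal distance between lamp_center and pink_dish_center below 0.016 m and x of button_tip in the frame of lamp_stand below -0.0138 m), for 0.2 s.
3. the green switch is pressed down with the boom locked there (all of step 2 and value of joint lamp_switch above 0.0022 m), for 0.05 s.
At the end, for the whole second after the job is handed in: The lamp's centre is within 16 mm of the pink dish's centre seen from above, the spring button stands popped out through a hole (at least 2.8 mm proud of the sleeve), the boom is at rest, the switch has come up again, and both dishes are within 10 mm of where they stood (all of step 2 and linear speed of boom_sleeve below 0.005 m/s and value of joint lamp_switch below 0.001 m and distance of each of pink_dish_center, amber_dish_center from where it was at the start of the episode below 0.01 m); the robot touches nothing.
It fails at once if the boom is forced against its spring button with more than 20 N (contact force between boom_sleeve and snap_button above 20 N).
It fails at once if a dish is knocked out of its place by more than 10 mm (distance of any of pink_dish_center, amber_dish_center from where it was at the start of the episode above 0.01 m).
It also fails if it takes over 48 s, if anything falls off the work surface, if the arm or the gripper's body presses on something with over 40 N, if the wrist force passes 120 N, or if a joint passes its speed limit or range.

## Working session

There is one attempt and no reset: what is moved stays moved. The work goes in short steps, Python scripts to look and compute and a shell command to move; the robot and the scene stay as the last step left them, time stands still between calls to the robot, and variables do not carry over. Pictures are saved under pics/ and viewed, about 8 in all and at most 12, crops included, and the job is handed in when it is done.

```bash
mkdir -p pics; ls; python3 - <<'E'
from bench import sensors, imaging, env
import cv2,numpy as np
print(sensors.get_obs(), env.tcp_to_grasp)
for n in ("scene","top"):
    p,d=imaging.snapshot(n); cv2.imwrite(f"pics/{n}0.png",p[:,:,::-1]); np.savez(f"{n}0.npz",p=p,d=d)
    c=imaging.get_calibration(n); print(n,c)
E
```

```text
pics
{'time_s': 0.0, 'joint_pos': array([-1.2615042 ,  0.41796343, -0.01033373,  1.61417856,  0.00469386,
        1.11068364, -0.05298981]), 'dq': array([-0.000666  , -0.00169619,  0.00130971,  0.00114349, -0.00039134,
       -0.00112258,  0.00142894]), 'joint_torque': array([-9.19754966e-04, -8.64427829e+01,  6.78173918e-01, -4.34929097e+01,
        1.90430589e-02,  7.09492000e-03,  1.34666980e-04]), 'ee_pos': array([0.21464102, 0.58659153, 0.20916487]), 'eef_rot': array([-0.4053578 ,  0.57990376,  0.40482681,  0.57923392]), 'ft_force': array([0.41570885, 0.02517977, 0.53273486]), 'ft_torque': array([-0.05241456, -0.02446807, -0.02324967]), 'width': 0.08582769467117718} 0.0187
scene {'K': array([[481.52501015,   0.        , 250.19771145],
       [  0.        , 481.52501015, 192.35201747],
       [  0.        ,   0.        ,   1.        ]]), 'R': array([[ 0.88760121, -0.46056595,  0.00656494],
       [-0.170939  , -0.34260098, -0.92379891],
       [ 0.42771948,  0.81884282, -0.38282173]]), 't': array([-0.43727668,  0.21205078,  0.82191558])}
top {'K': array([[404.05682029,   0.        , 250.46881868],
       [  0.        , 404.05682029, 188.29805664],
       [  0.        ,   0.        ,   1.        ]]), 'R': array([[-0.02685586, -0.99880886, -0.04073859],
       [-0.99306064,  0.03132472, -0.11335483],
       [ 0.11449594,  0.03741165, -0.99271902]]), 't': array([0.06742829, 0.49010879, 0.91072622])}
```

View pics/scene0.png

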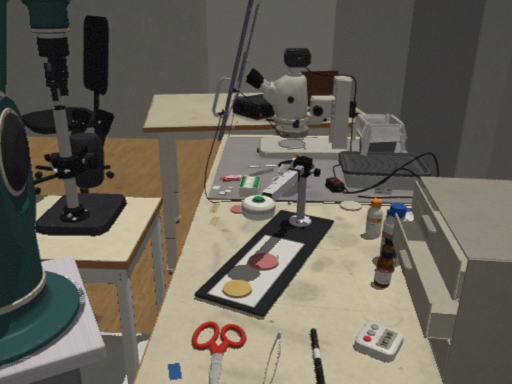

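View pics/top0.png

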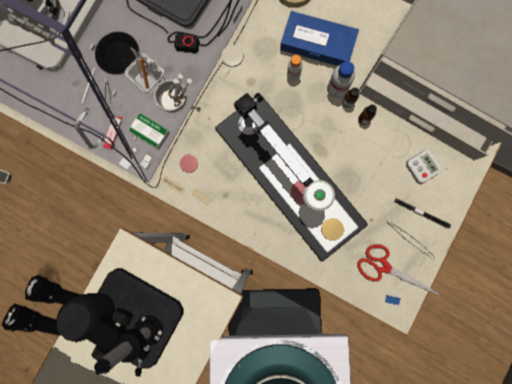

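```bash
cat > h.py <<'E'
import numpy as np,cv2
from bench import imaging
def ray(n,uv,z):
    c=imaging.get_calibration(n);R,t,K=c["R"],c["t"],c["K"]
    o=-R.T@t; d=R.T@np.linalg.inv(K)@np.array([uv[0],uv[1],1.]); return o+d*(z-o[2])/d[2]
def cloud(n,d):
    c=imaging.get_calibration(n);R,t,K=c["R"],c["t"],c["K"]
    v,u=np.indices(d.shape); P=np.stack([(u-K[0,2])/K[0,0]*d,(v-K[1,2])/K[1,1]*d,d],-1)
    return (P-t)@R
def blob(p,lo,hi,box):
    h=cv2.cvtColor(p,cv2.COLOR_RGB2HSV); m=cv2.inRange(h,lo,hi); k=np.zeros_like(m); x0,y0,x1,y1=box; k[y0:y1,x0:x1]=m[y0:y1,x0:x1]
    c=max(cv2.findContours(k,cv2.RETR_EXTERNAL,cv2.CHAIN_APPROX_NONE)[0],key=cv2.contourArea); return c,k
E
python3 - <<'E'
from h import *
D={n:np.load(n+"0.npz") for n in("scene","top")}
for n,boxes in (("top",dict(g=(290,170,350,215),p=(285,170,320,215),a=(310,210,350,245),b=(210,90,370,262))),("scene",dict(g=(235,190,285,215),p=(240,245,285,275),a=(215,275,260,300)))):
    p,d=D[n]["p"],D[n]["d"];C=cloud(n,d)
    for k,(lo,hi,z) in dict(g=((45,100,40),(85,255,255),.1655),p=((0,50,60),(8,255,255),.025),a=((12,90,60),(28,255,255),.022),b=((0,0,0),(180,110,70),.012)).items():
        if k not in boxes: continue
        if k=="p": 
            h=cv2.cvtColor(p,cv2.COLOR_RGB2HSV); 
            print("px",h[262,264] if n=="scene" else h[190,297])
        try:c,m=blob(p,lo,hi,boxes[k])
        except ValueError: print(n,k,"none");continue
        (e,ax,an)=cv2.minAreaRect(c); zz=C[m>0][:,2]
        print(n,k,cv2.contourArea(c),np.round(e,1),ax,an,"xyz",ray(n,e,z).round(4),"zmed",np.median(zz).round(4))
        if k=="b":
            for q in cv2.boxPoints((e,ax,an)): print("  corner",q,ray(n,q,.012).round(4))
        else:
            if len(c)>5:
                e=cv2.fitEllipse(cv2.convexHull(c)); print("   ell",np.round(e[0],1),np.round(e[1],1),ray(n,e[0],z).round(4))
# heights map top
p,d=D["top"]["p"],D["top"]["d"];C=cloud("top",d)
ok=(d>0);
g=np.full((12,16),-1.)
for x,y,z in C[ok]:
    i,j=int((x+.1)//.1),int((y+.8)//.1)
    if 0<=i<12 and 0<=j<16: g[i,j]=max(g[i,j],z)
print("rows x from -.1, cols y from -.8"); print(g.round(2))
# boom top
P=C[(C[...,2]>.152)&(C[...,2]<.17)&ok]; P=P[(P[:,0]>.3)&(P[:,0]<.8)&(abs(P[:,1])<.4)]
print(len(P),P.min(0),P.max(0))
c=P.mean(0);print(c,np.linalg.svd(P[:,:2]-c[:2],full_matrices=False)[2][0])
E
```

```text
top g 41.0 [319.5 194.5] (7.0, 7.0) 90.0 xyz [ 0.4596 -0.0877  0.1655] zmed 0.1659
   ell [319.5 194.5] [7.6 7.6] [ 0.4596 -0.0877  0.1655]
px [  1 105  75]
top p 218.0 [297.7 192.4] (13.917119026184082, 22.90159034729004) 3.3664605617523193 xyz [ 0.4793 -0.0563  0.025 ] zmed 0.0181
   ell [299.2 192.7] [16.  23.8] [ 0.4785 -0.0598  0.025 ]
top a 328.5 [332.5 229. ] (20.0, 21.0) 90.0 xyz [ 0.3926 -0.1327  0.022 ] zmed 0.0182
   ell [332.2 228.8] [20.7 21.5] [ 0.3931 -0.1321  0.022 ]
top b 1282.0 [291.2 176.5] (169.76087951660156, 58.721336364746094) 51.34019088745117 xyz [ 0.5189 -0.0435  0.012 ] zmed 0.013
  corner [215.26834 128.58536] [0.6419 0.135  0.012 ]
  corner [261.12198   91.902435] [0.729  0.0215 0.012 ]
  corner [367.17075 224.46341] [ 0.401  -0.2146  0.012 ]
  corner [321.3171  261.14633] [ 0.3197 -0.1051  0.012 ]
scene g 24.5 [258. 198.] (4.0, 8.0) 90.0 xyz [ 0.4619 -0.088   0.1655] zmed 0.1658
   ell [258.2 198.7] [5.2 8.3] [ 0.4607 -0.0909  0.1655]
px [  1 100 176]
scene p 367.0 [262.5 261. ] (16.0, 29.0) 90.0 xyz [ 0.4774 -0.0818  0.025 ] zmed 0.0184
   ell [262.7 26
[... 873 characters left out ...]
.16  0.17  0.01  0.44  0.32
   0.01 -0.73 -0.73 -0.73]
 [-1.   -1.   -1.    0.21  0.21  0.21  0.13  0.02  0.18  0.02  0.54  0.54
   0.21  0.2   0.01 -0.73]
 [-1.   -1.   -1.    0.21  0.21  0.21  0.13  0.09  0.02  0.12  0.11  0.07
   0.03  0.2   0.01 -0.73]
 [-1.   -1.   -1.    0.21  0.21  0.21  0.05  0.05  0.04  0.06  0.06  0.09
   0.2   0.22  0.03 -1.  ]
 [-1.   -1.   -1.   -1.    0.01  0.    0.04  0.04  0.07  0.06  0.06  0.06
   0.13  0.16  0.03 -1.  ]
 [-1.   -1.   -1.   -1.   -1.   -1.   -1.   -1.   -1.   -1.   -1.   -1.
  -1.   -1.   -1.   -1.  ]]
2334 [ 0.42939053 -0.39980036  0.15201927] [0.72728868 0.32613441 0.16997823]
[ 0.5471461  -0.07574299  0.1608544 ] [-0.20917372  0.9778785 ]
```

```bash
python3 - <<'E'
import cv2
a=cv2.imread("pics/top0.png")[80:270,200:380];b=cv2.imread("pics/scene0.png")[140:320,190:345]
a=cv2.resize(a,(400,422),interpolation=cv2.INTER_CUBIC);b=cv2.resize(b,(363,422),interpolation=cv2.INTER_CUBIC)
cv2.imwrite("pics/crop0.png",cv2.hconcat([a,b]))
E
```

```text
(no output)
```

View pics/crop0.png

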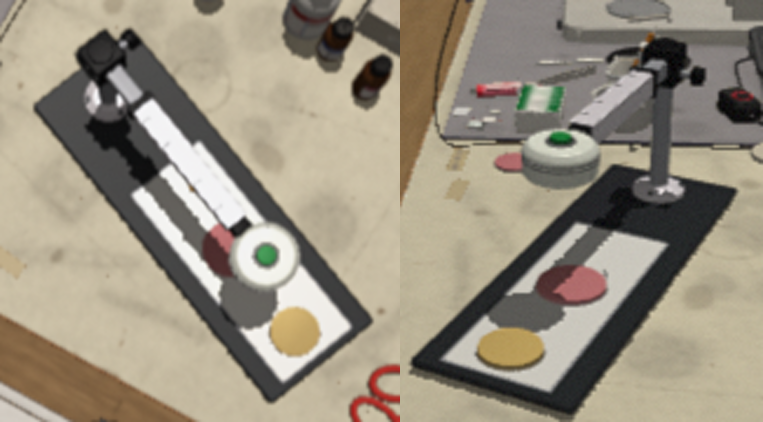

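```bash
python3 - <<'E'
from h import *
from bench import sensors
from scipy.spatial.transform import Rotation as Ro
D={n:np.load(n+"0.npz") for n in("scene","top")}
p,d=D["top"]["p"],D["top"]["d"];C=cloud("top",d)
Y=np.array([.807,.591]);X=np.array([Y[1],-Y[0]])
L=np.array([.460,-.089])
for it in range(3):
    P=C[(C[...,2]>.154)&(C[...,2]<.168)]; s=(P[:,:2]-L)@Y; l=(P[:,:2]-L)@X
    k=(s>.035)&(s<.2)&(abs(l)<.02); Q=P[k]; c=Q.mean(0)[:2]; v=np.linalg.svd(Q[:,:2]-c,full_matrices=False)[2][0]; v*=np.sign(v[0])
    print(k.sum(),"axis",v,"c",c.round(4),"z",np.median(Q[:,2]).round(4),"lamp off-line",np.cross(v,L-c).round(4),l[k].min(),l[k].max()); Y=v;X=np.array([Y[1],-Y[0]])
# white strip axis
h=cv2.cvtColor(p,cv2.COLOR_RGB2HSV)
print("button px",[ (u,w,h[w,u].tolist()) for w in range(161,168) for u in range(283,291) if h[w,u,1]>90])
b=ray("top",(286.9,164.2),.150); print("button?",b, "s from lamp",(b[:2]-L)@Y,"lat",(b[:2]-c)@X)
for z in(.016,.02,.024):print(z,"pink scene",ray("scene",(262.7,261),z),"amber",ray("scene",(236.8,288.4),z),ray("top",(332.2,228.8),z))
pk=ray("scene",(262.7,261),.02)[:2];am=ray("top",(332.2,228.8),.02)[:2]
for q in(pk,am): print("rel lamp s",(q-L)@Y,"lat",(q-L)@X)
o=sensors.get_obs();M=Ro.from_quat(o["eef_rot"]).as_matrix();print(M.round(3))
z=M[:2,2];print("turn cand",np.degrees(np.arctan2(X[1],X[0])-np.arctan2(z[1],z[0])),"world ccw")
E
```

```text
899 axis [0.80079138 0.59894338] c [ 0.5513 -0.0184] z 0.1611 lamp off-line -0.0018 -0.016605057174564886 0.009600283032464947
901 axis [0.80107448 0.59856469] c [ 0.5515 -0.0183] z 0.1611 lamp off-line -0.0019 -0.015696863859095536 0.01143182849352812
901 axis [0.80107448 0.59856469] c [ 0.5515 -0.0183] z 0.1611 lamp off-line -0.0019 -0.01573930610018492 0.011345797895990667
button px [(286, 164, [16, 97, 121]), (286, 165, [17, 116, 128])]
button? [ 0.52486676 -0.02682632  0.15      ] s from lamp 0.08917807651154165 lat -0.009106608390188186
0.016 pink scene [ 0.48517686 -0.06869123  0.016     ] amber [ 0.39631818 -0.1324505   0.016     ] [ 0.39314511 -0.13304423  0.016     ]
0.02 pink scene [ 0.48186087 -0.07458636  0.02      ] amber [ 0.39371676 -0.1378329   0.02      ] [ 0.39310749 -0.13240616  0.02      ]
0.024 pink scene [ 0.47854489 -0.08048149  0.024     ] amber [ 0.39111535 -0.1432153   0.024     ] [ 0.39306987 -0.13176809  0.024     ]
rel lamp s 0.026139684854617824 lat 0.001538746994003615
rel lamp s -0.07956727721382675 lat -0.005267928736415139
[[-0.    -0.939  0.344]
 [-0.001  0.344  0.939]
 [-1.    -0.    -0.001]]
turn cand -123.13433198380567 world ccw<stdin>:11: DeprecationWarning: Arrays of 2-dimensional vectors are deprecated. Use arrays of 3-dimensional vectors instead. (deprecated in NumPy 2.0)
```

```bash
python3 -m creep '[[[1,-19,0,0,0],[1,-19,0,0,0],[1,-19,0,0,0],[1,-19,0,0,0],[1,-19,0,0,0],[1,-19,-34.1,-39.4,123],[1,-19,-34.1,-39.4,123],[1,-19,-34.1,-39.4,123],[1,-19,-34.1,-39.4,123],[1,-19,-34.1,-39.4,123],[1,-19,-34.1,-39.4,123],[1,-19,-34.1,-39.4,123],[1,-19,-34.1,-39.4,123],[1,-19,-34.1,-39.4,123],[1,-19,-34.1,-39.4,123],[1,-19,-34.1,-39.4,123],[1,-19,-34.1,-39.4,123],[1,-19,-34.1,-39.4,123],[1,-19,-34.1,-39.4,123],[1,-19,-34.1,-39.4,123]]]' 20
cat > st.py <<'E'
import numpy as np,sys
from bench import sensors
from scipy.spatial.transform import Rotation as Ro
o=sensors.get_obs();M=Ro.from_quat(o["eef_rot"]).as_matrix()
Y=np.array([.80107,.59857,0]);X=np.array([Y[1],-Y[0],0])
G=np.array([.5315,-.0343,.128])
print("t",o["time_s"],"p",o["ee_pos"].round(4),"w",o["width"].round(4),"F x,y,z stand",(o["ft_force"]@X).round(1),(o["ft_force"]@Y).round(1),o["ft_force"][2].round(1))
if len(sys.argv)>1: print(o["joint_pos"].round(2),"to G, tool cm",(M.T@(G-o["ee_pos"])*100).round(2),"turn",np.degrees(np.arctan2(np.dot(M[:,2],Y),np.dot(M[:,2],X))).round(2)); print(M.round(3))
E
python3 st.py 1
```

```text
time_s: 1.77
ee_pos: [0.3998, 0.0984, 0.3998]
eef_rot: [0.23, 0.669, -0.23, 0.668]
ft_force: [0.4, 0.1, -0.9]
width: 0.0856Traceback (most recent call last):
  File "st.py", line 7, in <module>
    print("t",o["time_s"],"p",o["ee_pos"].round(4),"w",o["width"].round(4),"F x,y,z stand",(o["ft_force"]@X).round(1),(o["ft_force"]@Y).round(1),o["ft_force"][2].round(1))
                                                       ^^^^^^^^^^^^^^^^
AttributeError: 'float' object has no attribute 'round'
```

```bash
sed -i 's/o\["width"\].round(4)/round(o["width"],4)/' st.py; python3 st.py 1
```

```text
t 1.7667 p [0.3998 0.0984 0.3998] w 0.0856 F x,y,z stand 0.2 0.4 -0.9
[-0.79 -0.14  0.42  1.82  0.06  1.45 -1.05] to G, tool cm [27.17 -2.34 18.56] turn 15.2
[[-0.     0.616  0.788]
 [ 0.     0.788 -0.616]
 [-1.     0.    -0.   ]]
```

```bash
python3 -m creep '[[[1,5,-2.3,18.6,15.2],[1,15,-2.3,18.6,15.2],[1,15,-2.3,18.6,15.2],[1,15,-2.3,18.6,15.2],[1,15,-2.3,18.6,15.2],[1,15,-2.3,18.6,15.2],[1,15,-2.3,18.6,15.2],[1,15,-2.3,18.6,15.2]]]'
python3 st.py 1; python3 - <<'E'
from h import *
ims=[]
for n in("top","scene"):
    p,d=imaging.snapshot(n); c=p[80:270,200:380] if n=="top" else p[100:300,190:380]
    ims.append(cv2.resize(c[:,:,::-1],(395,417),interpolation=cv2.INTER_CUBIC)); np.savez(n+"1.npz",p=p,d=d)
cv2.imwrite("pics/c1.png",cv2.hconcat(ims))
E
```

```text
time_s: 2.43
ee_pos: [0.5326, -0.0329, 0.2481]
eef_rot: [0.314, 0.634, -0.316, 0.632]
ft_force: [-0.3, -0.0, 0.8]
width: 0.085
t 2.4333 p [ 0.5326 -0.0329  0.2481] w 0.085 F x,y,z stand -0.2 -0.3 0.8
[-0.53  0.25  0.64  1.81 -0.16  1.13 -0.76] to G, tool cm [12.01 -0.12  0.05] turn 0.38
[[-0.004  0.797  0.604]
 [-0.002  0.604 -0.797]
 [-1.    -0.004 -0.001]]
```

View pics/c1.png

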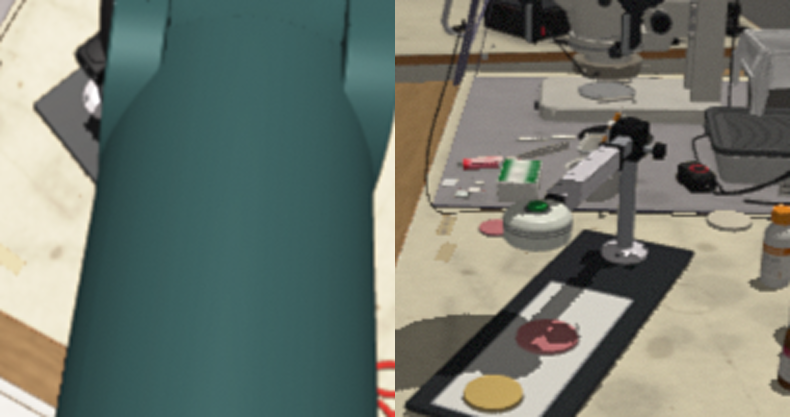

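```bash
python3 - <<'E'
from h import *
p=np.load("scene1.npz")["p"]; cv2.imwrite("pics/s1.png",p[:,:,::-1])
E
```

```text
(no output)
```

View pics/s1.png

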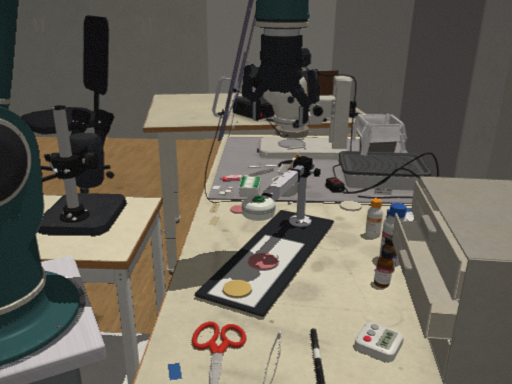

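```bash
python3 - <<'E'
from h import *
D=np.load("scene1.npz");C=cloud("scene",D["d"])
k=(abs(C[...,0]-.53)<.15)&(abs(C[...,1]+.03)<.15)&(C[...,2]>.2)&(C[...,2]<.5)
v,u=np.nonzero(k);P=C[k];Y=np.array([.80107,.59857]);X=np.array([Y[1],-Y[0]])
q=P[:,:2]-[.5326,-.0329]; l=q@X;s=q@Y
for a in np.arange(-.08,.08,.02):
    m=(l>=a)&(l<a+.02)
    if m.any(): i=np.argmin(np.where(m,P[:,2],9)); print(round(a,2),m.sum(),"zmin",P[i].round(3),u[i],v[i],"s",s[m].min().round(3),s[m].max().round(3))
E
```

```text
-0.08 208 zmin [0.493 0.015 0.328] 248 98 s -0.012 0.016
-0.06 459 zmin [0.506 0.001 0.285] 257 121 s -0.021 0.015
-0.04 516 zmin [0.521 0.006 0.335] 263 94 s -0.04 0.019
-0.02 870 zmin [ 0.519 -0.025  0.346] 270 91 s -0.047 -0.002
0.0 1025 zmin [ 0.537 -0.047  0.344] 285 93 s -0.046 0.001
0.02 1384 zmin [ 0.55  -0.069  0.334] 297 100 s -0.042 0.022
0.04 685 zmin [ 0.557 -0.069  0.285] 299 126 s -0.023 0.023
0.06 345 zmin [ 0.567 -0.083  0.328] 309 104 s -0.012 0.018
```

```bash
python3 -m creep '[[[1,4,-0.1,0.1,0.4],[1,8,-0.1,0.1,0.4],[1,10.5,-0.1,0.1,0.4],[1,12.3,-0.1,0.1,0.4],[1,12.3,-0.1,0.1,0.4],[1,12.3,-0.1,0.1,0.4],[1,12.3,-0.1,0.1,0.4]]]'
python3 st.py 1; python3 - <<'E'
from h import *
p,d=imaging.snapshot("scene");np.savez("scene2.npz",p=p,d=d)
cv2.imwrite("pics/s2.png",cv2.resize(p[100:280,190:370,::-1],(600,600),interpolation=cv2.INTER_CUBIC))
E
```

```text
time_s: 3.12
ee_pos: [0.5338, -0.0328, 0.1288]
eef_rot: [0.317, 0.632, -0.315, 0.633]
ft_force: [0.2, -0.2, 0.9]
width: 0.0853
t 3.1167 p [ 0.5338 -0.0328  0.1288] w 0.0853 F x,y,z stand 0.3 0.1 0.9
[-0.47  0.4   0.59  1.93 -0.28  0.89 -0.67] to G, tool cm [ 0.08 -0.28 -0.02] turn 0.14
[[ 0.003  0.8    0.601]
 [ 0.001  0.601 -0.8  ]
 [-1.     0.002  0.001]]
```

View pics/s2.png

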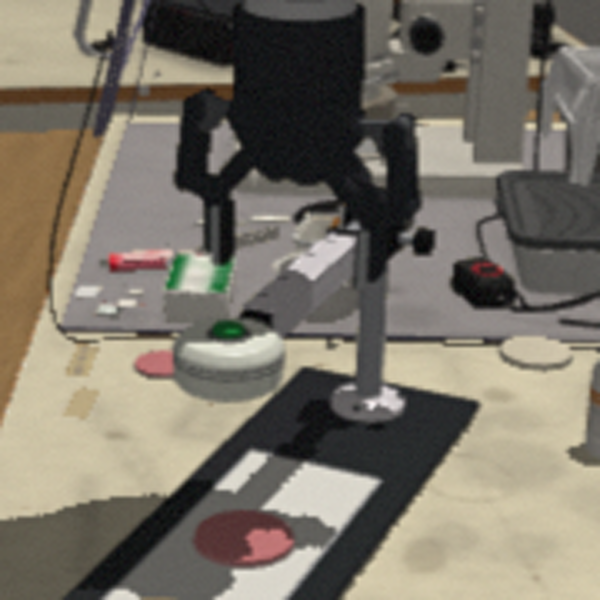

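```bash
python3 -m creep '[[[1,0.3,-0.25,0,0],[0,0.3,-0.25,0,0],[-0.2,0.3,-0.25,0,0],[-0.2,0.3,-0.25,0,0],[-0.2,0.3,-0.25,0,0],[-0.2,0.3,-0.25,0,0]]]' 20
python3 st.py 1
python3 -m creep '[[[-1,0,0,0,0],[-1,0,0,0,0],[-1,0,0,0,0],[-1,0,0,0,0],[-1,0,0,0,0],[-1,0,0,0,0],[-1,0,0,0,0],[-1,0,0,0,0]]]' 20
python3 st.py 1
```

```text
time_s: 3.67
ee_pos: [0.531, -0.0347, 0.1239]
eef_rot: [0.316, 0.632, -0.316, 0.633]
ft_force: [0.3, 0.0, -0.5]
width: 0.0339
t 3.6667 p [ 0.531  -0.0347  0.1239] w 0.0339 F x,y,z stand 0.1 0.3 -0.5
[-0.47  0.41  0.58  1.94 -0.29  0.88 -0.66] to G, tool cm [-0.41  0.07 -0.  ] turn 0.11
[[ 0.   0.8  0.6]
 [-0.   0.6 -0.8]
 [-1.   0.   0. ]]
time_s: 4.33
ee_pos: [0.5315, -0.0354, 0.1241]
eef_rot: [0.316, 0.632, -0.317, 0.633]
ft_force: [3.6, -4.5, 0.3]
width: 0.0211
t 4.3333 p [ 0.5315 -0.0354  0.1241] w 0.0211 F x,y,z stand 5.7 0.2 0.3
[-0.47  0.41  0.58  1.94 -0.29  0.88 -0.66] to G, tool cm [-0.39  0.07 -0.09] turn 0.07
[[ 0.001  0.8    0.599]
 [-0.001  0.599 -0.8  ]
 [-1.     0.     0.001]]
```

```bash
python3 -m creep '[[[-1,0,0,0.1,0],[-1,0,0.1,0.1,0],[-1,0,0.2,0.1,0],[-1,0,0.3,0.1,0]]]'
python3 st.py
python3 -m creep '[[[-1,0,0.1,0,0],[-1,0,0.2,0,0],[-1,0,0.3,0,0]]]'
python3 st.py
```

```text
time_s: 4.67
ee_pos: [0.5336, -0.0339, 0.124]
eef_rot: [0.316, 0.633, -0.316, 0.632]
ft_force: [-6.1, -1.8, 9.4]
width: 0.0211
t 4.6667 p [ 0.5336 -0.0339  0.124 ] w 0.0211 F x,y,z stand -2.2 -6.0 9.4
time_s: 4.92
ee_pos: [0.5359, -0.0322, 0.124]
eef_rot: [0.316, 0.633, -0.316, 0.632]
ft_force: [-5.2, 0.1, 9.3]
width: 0.0214
t 4.9167 p [ 0.5359 -0.0322  0.124 ] w 0.0214 F x,y,z stand -3.2 -4.1 9.3
```

```bash
cat > ok.py <<'E'
import sys,numpy as np
from bench import sensors
o=sensors.get_obs();f=o["ft_force"]@[.80107,.59857,0];s=(o["ee_pos"]-[.5315,-.0354,.124])@[.80107,.59857,0]
print("s mm",round(s*1000,1),"Fy",round(f,1),"Fz",o["ft_force"][2].round(1),"w",round(o["width"],4)); sys.exit(abs(f)>float(sys.argv[1]))
E
python3 -m creep '[[[-1,0,0.1,0,0],[-1,0,0.2,0,0],[-1,0,0.3,0,0],[-1,0,0.4,0,0]]]'>/dev/null; python3 ok.py 8 && python3 -m creep '[[[-1,0,0.1,0,0],[-1,0,0.2,0,0],[-1,0,0.3,0,0],[-1,0,0.4,0,0]]]' >/dev/null; python3 ok.py 8 && python3 -m creep '[[[-1,0,0.1,0,0],[-1,0,0.2,0,0],[-1,0,0.3,0,0],[-1,0,0.4,0,0]]]'>/dev/null; python3 ok.py 8
python3 - <<'E'
from h import *
p,d=imaging.snapshot("scene");np.savez("scene3.npz",p=p,d=d)
c,m=blob(p,(45,100,40),(85,255,255),(235,180,300,215)); e=cv2.boundingRect(c); print(e); u=(e[0]+(e[2]-1)/2,e[1]+(e[3]-1)/2)
q=ray("scene",u,.1655);print(q.round(4),"moved along Y from (.461,-.0895)",((q[:2]-[.461,-.0895])@[.80107,.59857]).round(4))
E
```

```text
s mm 9.7 Fy -4.5 Fz 8.6 w 0.0212
s mm 9.7 Fy -4.5 Fz 8.6 w 0.0212
s mm 9.7 Fy -4.5 Fz 8.6 w 0.0212
(256, 195, 10, 5)
[ 0.4682 -0.086   0.1655] moved along Y from (.461,-.0895) 0.0079False
False
False
```

```bash
sed -i 's/sys.exit(\(.*\))$/sys.exit(int(\1))/' ok.py
python3 -m creep '[[[-1,0,0.1,0,0],[-1,0,0.2,0,0],[-1,0,0.3,0,0],[-1,0,0.4,0,0]]]'>/dev/null; python3 ok.py 7 && python3 -m creep '[[[-1,0,0.1,0,0],[-1,0,0.2,0,0],[-1,0,0.3,0,0],[-1,0,0.4,0,0]]]' >/dev/null && python3 ok.py 7 && python3 -m creep '[[[-1,0,0.1,0,0],[-1,0,0.2,0,0],[-1,0,0.3,0,0],[-1,0,0.4,0,0]]]'>/dev/null && python3 ok.py 7
```

```text
s mm 13.6 Fy -4.8 Fz 7.9 w 0.0214
s mm 17.6 Fy -4.4 Fz 8.0 w 0.0215
s mm 21.6 Fy -3.8 Fz 7.8 w 0.0211
```

Now one gentle row at a time (0.7 mm), stopping on any rise of force.

```bash
python3 -m creep '[[[-1,0,0.07,0,0]]]'>/dev/null; python3 ok.py 6.5 && python3 -m creep '[[[-1,0,0.07,0,0]]]'>/dev/null && python3 ok.py 6.5 && python3 -m creep '[[[-1,0,0.07,0,0]]]'>/dev/null && python3 ok.py 6.5 && python3 -m creep '[[[-1,0,0.07,0,0]]]'>/dev/null && python3 ok.py 6.5 && python3 -m creep '[[[-1,0,0.07,0,0]]]'>/dev/null && python3 ok.py 6.5 && python3 -m creep '[[[-1,0,0.07,0,0]]]'>/dev/null && python3 ok.py 6.5 && python3 -m creep '[[[-1,0,0.07,0,0]]]'>/dev/null && python3 ok.py 6.5 && python3 -m creep '[[[-1,0,0.07,0,0]]]'>/dev/null && python3 ok.py 6.5 && python3 -m creep '[[[-1,0,0.07,0,0]]]'>/dev/null && python3 ok.py 6.5 && python3 -m creep '[[[-1,0,0.07,0,0]]]'>/dev/null && python3 ok.py 6.5 && python3 -m creep '[[[-1,0,0.07,0,0]]]'>/dev/null && python3 ok.py 6.5 && python3 -m creep '[[[-1,0,0.07,0,0]]]'>/dev/null && python3 ok.py 6.5
```

```text
s mm 22.4 Fy -4.9 Fz 7.2 w 0.0214
s mm 23.0 Fy -3.6 Fz 7.4 w 0.0214
s mm 23.8 Fy -3.7 Fz 6.9 w 0.0213
s mm 24.5 Fy -2.5 Fz 6.7 w 0.0214
s mm 25.2 Fy -2.8 Fz 7.0 w 0.0217
s mm 26.0 Fy -2.8 Fz 6.2 w 0.0213
s mm 26.7 Fy -2.8 Fz 6.1 w 0.0217
s mm 27.5 Fy -1.9 Fz 6.2 w 0.0216
s mm 28.2 Fy -1.0 Fz 5.0 w 0.0213
s mm 28.8 Fy -2.9 Fz 6.2 w 0.0212
s mm 29.5 Fy -2.8 Fz 6.6 w 0.0215
s mm 30.2 Fy -2.0 Fz 6.6 w 0.0212
```

```bash
python3 -m creep '[[[-1,0,0.07,0,0]]]'>/dev/null; python3 ok.py 5.5 && python3 -m creep '[[[-1,0,0.07,0,0]]]'>/dev/null && python3 ok.py 5.5 && python3 -m creep '[[[-1,0,0.07,0,0]]]'>/dev/null && python3 ok.py 5.5 && python3 -m creep '[[[-1,0,0.07,0,0]]]'>/dev/null && python3 ok.py 5.5 && python3 -m creep '[[[-1,0,0.07,0,0]]]'>/dev/null && python3 ok.py 5.5 && python3 -m creep '[[[-1,0,0.07,0,0]]]'>/dev/null && python3 ok.py 5.5 && python3 -m creep '[[[-1,0,0.07,0,0]]]'>/dev/null && python3 ok.py 5.5 && python3 -m creep '[[[-1,0,0.07,0,0]]]'>/dev/null && python3 ok.py 5.5 && python3 -m creep '[[[-1,0,0.07,0,0]]]'>/dev/null && python3 ok.py 5.5 && python3 -m creep '[[[-1,0,0.07,0,0]]]'>/dev/null && python3 ok.py 5.5 && python3 -m creep '[[[-1,0,0.07,0,0]]]'>/dev/null && python3 ok.py 5.5 && python3 -m creep '[[[-1,0,0.07,0,0]]]'>/dev/null && python3 ok.py 5.5
python3 - <<'E'
from h import *
p,d=imaging.snapshot("scene");np.savez("scene4.npz",p=p,d=d)
c,m=blob(p,(45,100,40),(85,255,255),(235,175,310,215)); e=cv2.boundingRect(c); print(e); u=(e[0]+(e[2]-1)/2,e[1]+(e[3]-1)/2)
q=ray("scene",u,.1655);print(q.round(4),"moved",((q[:2]-[.461,-.0895])@[.80107,.59857]).round(4))
E
```

```text
s mm 30.8 Fy -5.0 Fz 6.7 w 0.0214
s mm 31.2 Fy -8.0 Fz 11.5 w 0.0212
(261, 191, 9, 5)
[ 0.485  -0.0729  0.1655] moved 0.0292
```

```bash
python3 -m creep '[[[-1,0,-0.07,0,0]]]'>/dev/null; python3 ok.py 9 && python3 -m creep '[[[-1,0,-0.07,0,0]]]'>/dev/null && python3 ok.py 7 && python3 -m creep '[[[-1,0,-0.07,0,0]]]'>/dev/null && python3 ok.py 7 && python3 -m creep '[[[-1,0,-0.07,0,0]]]'>/dev/null && python3 ok.py 7&& python3 -m creep '[[[-1,0,-0.07,0,0]]]'>/dev/null && python3 ok.py 7
```

```text
s mm 31.1 Fy 1.0 Fz 3.9 w 0.021
s mm 30.7 Fy 1.8 Fz 2.8 w 0.0219
s mm 30.1 Fy 4.0 Fz 3.7 w 0.0215
s mm 29.4 Fy 2.0 Fz 4.0 w 0.0213
s mm 28.6 Fy 3.5 Fz 5.2 w 0.0214
```

```bash
python3 -m creep '[[[-1,0,-0.07,0,0]]]'>/dev/null; python3 ok.py 6 && python3 -m creep '[[[-1,0,-0.07,0,0]]]'>/dev/null && python3 ok.py 6 
```

```text
s mm 28.1 Fy 8.6 Fz 2.1 w 0.0212
```

```bash
python3 -m creep '[[[-1,0,0.1,0,0],[0,0,0.1,0,0],[1,0,0.1,0,0],[1,0,0.1,0,0],[1,0,0.1,0,0],[1,0,0.1,0,0],[1,0,0.1,0,0],[1,0,0.1,0,0],[1,-4,0.1,0,0],[1,-8,0.1,0,0],[1,-8,0.1,0,0],[1,-8,0.1,0,0]]]'
python3 ok.py 9; python3 -m creep '[[[-1,0,-8.9,0,0],[-1,0,-8.9,0,0],[-1,0,-8.9,0,0],[-1,0,-8.9,0,0],[-1,0,-8.9,0,0],[-1,0,-8.9,0,0],[-1,0,-8.9,0,0],[-1,0,-8.9,0,0]]]'
python3 st.py 1
python3 - <<'E'
from h import *
p,d=imaging.snapshot("scene");np.savez("scene5.npz",p=p,d=d)
c,m=blob(p,(45,100,40),(85,255,255),(235,175,310,215)); e=cv2.boundingRect(c); print(e); u=(e[0]+(e[2]-1)/2,e[1]+(e[3]-1)/2)
q=ray("scene",u,.1655);print(q.round(4),"moved",((q[:2]-[.461,-.0895])@[.80107,.59857]).round(4))
cv2.imwrite("pics/s5.png",cv2.resize(p[100:280,190:370,::-1],(600,600),interpolation=cv2.INTER_CUBIC))
E
```

```text
time_s: 9.02
ee_pos: [0.5554, -0.0183, 0.2058]
eef_rot: [0.317, 0.631, -0.315, 0.634]
ft_force: [-0.6, -0.2, -1.0]
width: 0.0857
s mm 29.4 Fy -0.6 Fz -1.0 w 0.0857
time_s: 9.68
ee_pos: [0.4835, -0.0714, 0.2035]
eef_rot: [0.316, 0.633, -0.316, 0.633]
ft_force: [-0.2, 0.5, 0.9]
width: 0.0001
t 9.6833 p [ 0.4835 -0.0714  0.2035] w 0.0001 F x,y,z stand -0.5 0.2 0.9
[-0.5   0.21  0.66  1.97 -0.15  1.01 -0.69] to G, tool cm [ 7.55  6.07 -0.08] turn 0.15
[[-0.     0.799  0.601]
 [-0.001  0.601 -0.799]
 [-1.    -0.001  0.   ]]
(260, 191, 9, 5)
[ 0.4833 -0.072   0.1655] moved 0.0283
```

View pics/s5.png

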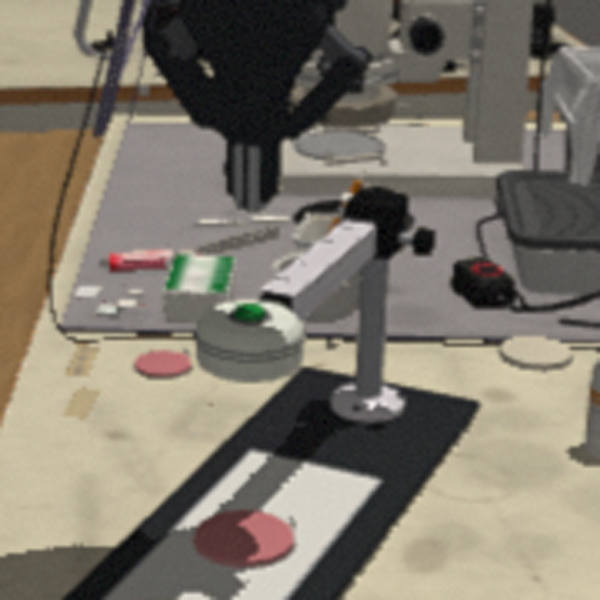

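```bash
cat > z.py <<'E'
import sys
from bench import sensors
o=sensors.get_obs();f=o["ft_force"][2];print("z",o["ee_pos"][2].round(4),"Fz",f.round(1),o["time_s"]);sys.exit(int(f>float(sys.argv[1])))
E
python3 -m creep '[[[-1,1,0,0,0],[-1,2,0,0,0],[-1,3,0,0,0],[-1,3.4,0,0,0],[-1,3.4,0,0,0]]]'>/dev/null; python3 z.py 3 && python3 -m creep '[[[-1,0.1,0,0,0],[-1,0.2,0,0,0]]]'>/dev/null && python3 z.py 3 && python3 -m creep '[[[-1,0.1,0,0,0],[-1,0.2,0,0,0]]]'>/dev/null && python3 z.py 3 && python3 -m creep '[[[-1,0.1,0,0,0],[-1,0.2,0,0,0]]]'>/dev/null && python3 z.py 3 && python3 -m creep '[[[-1,0.1,0,0,0],[-1,0.2,0,0,0]]]'>/dev/null && python3 z.py 3 && python3 -m creep '[[[-1,0.1,0,0,0],[-1,0.2,0,0,0]]]'>/dev/null && python3 z.py 3
```

```text
z 0.1684 Fz 0.6 10.15
z 0.1679 Fz 0.4 10.3167
z 0.166 Fz -0.1 10.4833
z 0.1639 Fz -0.2 10.65
z 0.1618 Fz 1.1 10.8167
z 0.1597 Fz 0.8 10.9833
```

```bash
python3 -m creep '[[[-1,0.1,0,0,0],[-1,0.2,0,0,0]]]'>/dev/null; python3 z.py 3 && python3 -m creep '[[[-1,0.1,0,0,0],[-1,0.2,0,0,0]]]'>/dev/null && python3 z.py 3 && python3 -m creep '[[[-1,0.1,0,0,0],[-1,0.2,0,0,0]]]'>/dev/null && python3 z.py 3 && python3 -m creep '[[[-1,0.1,0,0,0],[-1,0.2,0,0,0]]]'>/dev/null && python3 z.py 3 && python3 -m creep '[[[-1,0.1,0,0,0],[-1,0.2,0,0,0]]]'>/dev/null && python3 z.py 3
python3 - <<'E'
from h import *
p,d=imaging.snapshot("scene")
cv2.imwrite("pics/s6.png",cv2.resize(p[130:230,210:310,::-1],(600,600),interpolation=cv2.INTER_CUBIC))
E
```

```text
z 0.1577 Fz 1.2 11.15
z 0.1557 Fz 0.7 11.3167
z 0.1537 Fz -0.5 11.4833
z 0.1517 Fz 0.4 11.65
z 0.1497 Fz -0.6 11.8167
```

View pics/s6.png

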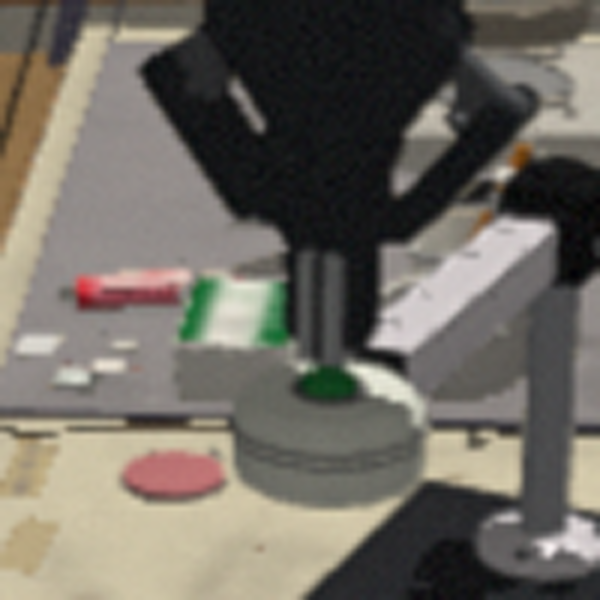

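```bash
python3 -m creep '[[[-1,0.1,0,0,0],[-1,0.1,0,0,0]]]'>/dev/null; python3 z.py 4.5 && python3 -m creep '[[[-1,0.1,0,0,0],[-1,0.1,0,0,0]]]'>/dev/null && python3 z.py 4.5 && python3 -m creep '[[[-1,0.1,0,0,0],[-1,0.1,0,0,0]]]'>/dev/null && python3 z.py 4.5 && python3 -m creep '[[[-1,0.1,0,0,0],[-1,0.1,0,0,0]]]'>/dev/null && python3 z.py 4.5 && python3 -m creep '[[[-1,0.1,0,0,0],[-1,0.1,0,0,0]]]'>/dev/null && python3 z.py 4.5&& python3 -m creep '[[[-1,0.1,0,0,0],[-1,0.1,0,0,0]]]'>/dev/null && python3 z.py 4.5&& python3 -m creep '[[[-1,0.1,0,0,0],[-1,0.1,0,0,0]]]'>/dev/null && python3 z.py 4.5&& python3 -m creep '[[[-1,0.1,0,0,0],[-1,0.1,0,0,0]]]'>/dev/null && python3 z.py 4.5&& python3 -m creep '[[[-1,0.1,0,0,0],[-1,0.1,0,0,0]]]'>/dev/null && python3 z.py 4.5
```

```text
z 0.1487 Fz -0.0 12.0333
z 0.1477 Fz -0.2 12.2
z 0.1467 Fz 0.6 12.3667
z 0.1457 Fz 0.5 12.5333
z 0.1447 Fz 0.2 12.7
z 0.1438 Fz 1.7 12.8667
z 0.1427 Fz 1.9 13.0333
z 0.1418 Fz 1.2 13.2
z 0.1409 Fz 5.7 13.3667
```

```bash
python3 -m creep '[[[-1,0.1,0,0,0],[-1,0.1,0,0,0],[-1,0.1,0,0,0]]]'>/dev/null; python3 z.py 50
python3 -m creep '[[[-1,0,0,0,0],[-1,-1,0,0,0],[-1,-4,0,0,0],[-1,-8,0,0,0],[-1,-12,0,0,0],[-1,-16,0,0,0],[-1,-20,0,0,0],[-1,-20,0,0,0],[-1,-20,-15,-8,0],[-1,-20,-15,-8,0],[-1,-20,-15,-8,0],[-1,-20,-15,-8,0],[-1,-20,-15,-8,0],[-1,-20,-15,-8,0]]]'
python3 - <<'E'
from h import *
p,d=imaging.snapshot("scene");q,_=imaging.snapshot("top")
c,m=blob(p,(45,100,40),(85,255,255),(235,175,310,215)); e=cv2.boundingRect(c); u=(e[0]+(e[2]-1)/2,e[1]+(e[3]-1)/2)
print(e,ray("scene",u,.1655).round(4))
for nm,lo,hi,b in(("pink",(0,50,60),(8,255,255),(240,245,285,275)),("amber",(12,90,60),(28,255,255),(215,275,260,300))):
    c,m=blob(p,lo,hi,b); f=cv2.fitEllipse(cv2.convexHull(c)); print(nm,np.round(f[0],1),ray("scene",f[0],.0205).round(4))
a=cv2.resize(p[130:310,190:370,::-1],(400,400),interpolation=cv2.INTER_CUBIC);b=cv2.resize(q[80:270,200:390,::-1],(400,400),interpolation=cv2.INTER_CUBIC)
cv2.imwrite("pics/s7.png",cv2.hconcat([a,b]))
E
```

```text
z 0.1405 Fz 17.3 13.6167
time_s: 14.78
ee_pos: [0.3138, -0.0981, 0.3405]
eef_rot: [0.318, 0.632, -0.315, 0.633]
ft_force: [0.2, -0.4, -0.3]
width: 0.0001
(261, 191, 8, 5) [ 0.4842 -0.0724  0.1655]
pink [262.7 261.1] [ 0.4814 -0.0757  0.0205]
amber [236.8 288.4] [ 0.3933 -0.1385  0.0205]
```

View pics/s7.png

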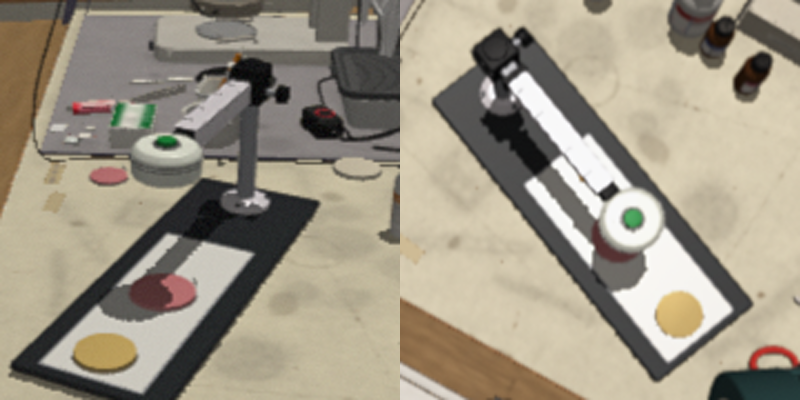

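```bash
python3 -c "
from bench import job_done
job_done()"
```

```text
the job is handed in; nothing more can be done
```

The lamp is locked over the pink dish and the green switch has been pressed and released. I handed the job in at about 15 s of the 48 s allowed; no verdict was reported.

**Boom:** I pinched the button at 20 N and slid the sleeve about 29 mm towards the post, to the next hole. It stopped there at about 8 N. Pulling back gently was also blocked, at about 8.6 N after roughly 2–3 mm of travel, so I take it the button has popped out. The brass button also shows at its place in the last top view.

**Switch:** I pressed it with shut fingers. Light contact began at about 1.7 N, it bottomed at 5.7 N, and I held it at about 17 N before lifting off.

**Last checks:**
- The lamp's axis is about 4 mm from the pink dish's centre (limit 16 mm).
- Both dishes are at the same pixels as at the start, to 0.1 px.
- The gripper is well clear of everything.

**What disagreed:**
- The fingertips sat about 20 mm higher than the reported TCP, so I found the switch contact by force.
- The two cameras differ by 2–5 mm.
- I did not measure directly that the switch came back up; it only looks raised in the final picture.

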